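Set the bearing nut of a trailer hub

ROBOT

A 7-joint arm with a two-finger parallel gripper is mounted at the origin on the work surface. World frame = base frame: x ahead of the robot, y to its left, z up, the work surface at z = 0. Lengths are in m, angles in rad, forces in N, time in s.
With the tool pointing down it reaches from about 0.4 to 0.875 m from the base axis. Payload 19.3 kg.
Tool frame: the origin (TCP) lies between the finger pads, 19 mm behind the fingertips; this is the grasp point; z points along the fingers, y is the line along which they close (so a half turn about z gives the same grasp; the last joint's range is limited). The gripper opens to 85 mm and grips with 20 to 120 N. Pads are 22 mm wide; open, the fingers measure 114 mm over their backs; the gripper's body (76 mm by 85 mm) begins 54 mm behind the grasp point. The pads swing forward as they close: fully open they stand 13 mm farther back than shut.
Start: joints at [1.181, 0.521, -0.036, 1.599, 0.021, 1.021, -0.113], TCP at [0.196, -0.593, 0.25] pointing down, gripper open.
Joint ranges: [-2.91, 2.91], [-0.3, 2.13], [-1.5, 1.42], [0.17, 2.43], [-1.26, 4.41], [0.16, 1.93], [-2.52, 2.52]. Speed limits (rad/s): [1.89, 1.89, 2.39, 2.39, 3.01, 3.01, 3.01].

INTERFACE

Orientations are given as [roll, pitch, yaw] about the fixed x, y, z axes, in that order (R = Rz(yaw) Ry(pitch) Rx(roll)).
In Python, from workcell import readout, grab_frame, camera_info, workorder gives the robot as it stands. The module is installed in compiled form; this text tells all that it offers.
- The arm moves only by the tool drive_tool, never from a script. Its argument "targets" is a list of rows, each an object of numbers: "dx", "dy", "dz": the shift along the tool's x, y, z as a fraction of full scale; "yaw": the turn about the tool's z as a fraction of full scale; "fingers": the closure, from 0 (fully open) to 1 (shut). In form: [{"dx": .., "dy": .., "dz": .., "yaw": .., "fingers": ..}, ...]. A call has 1 to 20 rows; each row shifts and turns the commanded pose from where the row before left it, along the tool's axes as they then stand; what a row does not reach is not made up. Full scale, the value 1, is 0.1 m for a shift and 90 degrees for a turn. A row lasts 1/10 s, in which the tool goes at most 50 mm and 8.59 degrees, less where a joint would pass 70% of its speed; a pose out of reach is approached as far as the arm can. A call with a number of a shift or a turn outside -1 to 1 is refused whole. A call with a gripper value outside its range is refused whole. The fingers move at their own pace and stop on an object; "squeeze" is the grip in N (left out, the last holds). Time passes only in rows, so rows that do not move let the fingers close. It gives the time, the measured TCP pose, the force, the opening and the grip force at its end, in the units of the state.
- readout.observe(): the state, without advancing time (a new reading comes with each control period).
- grab_frame(name): name is "scene" or "top" or "wrist"; returns the picture (420x560x3 uint8, blue, green, red); there is no depth.
- camera_info(name): a dict with "fx", "fy", "cx", "cy" (pixels), "T" (4x4, takes a point from camera to world coordinates); the wrist camera has in their place "hand_eye" (4x4, takes a point from camera to tool coordinates, whose origin is the TCP and whose axes are the flange's). Camera axes: x right, y up, looking along -z (the intrinsics and any distortion apply to the point x, -y, -z); pixel columns grow to the right and rows downward; lengths in m; the calibration is good to about 2 mm. The wrist camera is an equidistant fisheye: a pixel r from the principal point sees the ray r / f radians off the axis. A picture is of the moment at which its call begins: read the wrist's pose just before it. camera_info takes no time and is no camera call.
- workorder.job_done(): hands the job in; it is judged then, once.
The state is a dict: "clock": time; "qpos": joint angles; "qd": joint speeds; "joint_efforts": joint torques, N m; "position": TCP position; "tool_rot": TCP orientation; "force": force on the tool from outside, world axes, zero at the start; "moment": the same for the moment, N m; "grip_width": finger opening in m; "finger_force": force on a finger pad.
Only numpy, scipy, OpenCV 4.12 (cv2) and the standard library are available. Lean on these libraries where they do the work, as an engineer would, in place of code of your own. Each camera call takes 0.05 s, during which the arm holds its last target. There are 200 camera calls.

TASK

Set the wheel bearings of the trailer hub that stands on the bench: screw the castle nut down (clockwise) until it bottoms, then, with the nut still down, turn the hub about a third of a turn to settle the rollers (its wheel studs make good handles). Then back the nut off a quarter turn and keep it gripped there so that it cannot creep while the cotter pin is fitted: finish holding the nut, do not let go of it. Leave the parts and tools lying around where they are.

Things in the scene. Friction and masses are not known exactly. Their poses are not given: they have to be found in the camera images.
- stub_axle: the fixed job: timber block 240 x 240 x 45 mm, a trailer stub axle bolted upright in its middle, a grey wheel hub on it. Origin: centre of the block's underside, on the bench; z up the spindle. Heights above the bench: flange (150 mm across) top 124 mm; stud tips 160; hub nose (68 across) 166; washer (42 across) under the nut 168; end of the 24 mm threaded spindle, up through the nut, 201
- castle_nut: castle nut on the spindle: hexagon 36 mm across flats (42 over corners), 19 high, above it a round slotted crown 34 across, 8 high. Origin: centre of its underside, on the spindle axis; z up; x square to a flat (flats face every 60 degrees from x); the frame turns with the nut. Right-hand thread: clockwise from above screws it down, 2 mm a turn, against about 0.06 N m
- nut_grip (a point): point on the nut's axis at half the height of its hexagon, 9.5 mm above its underside: the place to grip; axes as the nut's
- nut_turn (a joint): angle of the nut in rad: 0 bottomed on its washer (a hard stop), growing as it is unscrewed (anticlockwise from above); starts between 2.2 and 4.4
- hub (a joint): angle of the hub about the spindle in rad, positive anticlockwise from above; it turns freely either way, as far as one likes, against about 0.12 N m of bearing drag, and stays where it is left; turning it does not turn the nut
- stud_tip (a point): centre of the top end of one of the hub's five wheel studs (round steel, 12 mm across, standing 36 mm out of the flange); it goes round with the hub. The five studs stand 72 degrees apart, 57 mm from the spindle axis, all alike
- dust_cap: stamped steel dust cap of the hub, an open cup 55 mm across and 30 mm high, standing mouth up on a corner of the timber block (the block is 45 mm high); origin: centre of its underside. Bystander: leave it
- wheel_nut0: steel wheel nut, hexagon 19 mm across flats, 21 mm high, on another corner of the timber block; origin: centre of its underside. Bystander: leave it
- wheel_nut1: a second wheel nut like it, about 35 mm beside the first. Bystander: leave it
- grease_tub: white grease tub with a lid, 90 mm across, 85 mm high, on the bench left of the job; origin: centre of its underside. Bystander: leave it
- oil_seal: black rubber oil seal, a flat ring 65 mm across, 10 mm high, on the bench right of the job; origin: centre of its underside. Bystander: leave it
- old_bearing: dark steel taper bearing, 59 mm across, 19 mm high, on the bench right of the job; origin: centre of its underside. Bystander: leave it
- hammer: hammer lying on the bench on the left, far side. Bystander: leave it
- pliers: slip-joint pliers with black grips, about 190 mm long, 16 mm high, lying on the bench on the right, far side; origin: under the pivot. Bystander: leave it

How it is judged:
By the outcome, as a careful person would: the job done as asked, in the order asked, and still so for the second after the job is handed in, while the arm keeps its last pose, push and grip.
It also fails if it takes over 67 s, if anything falls off the work surface, if the arm or the gripper's body presses on something with over 40 N, if the wrist force passes 120 N, or if a joint passes its speed limit or range.

## Working session

There is one attempt and no reset: what is moved stays moved. The work goes in short steps, Python scripts to look and compute and a tool call to move; the robot and the scene stay as the last step left them, time stands still between calls to the robot, and variables do not carry over. Pictures are saved under pics/ and viewed, at most 10 in all, crops included, and the job is handed in when it is done.

Besides the shell and the picture viewer there is one more tool, called after "Emit:" as a command line: name --argument value ..., lists and objects as JSON in quotes. drive_tool: Moves the arm, as the interface text tells. Shift numbers are shares of 0.1 m and turn numbers shares of 90 degrees, none past 1 either way. Its arguments: {"type":"object","properties":{"targets":{"type":"array","items":{"type":"object","properties":{"dx":{"type":"number","minimum":-1,"maximum":1},"dy":{"type":"number","minimum":-1,"maximum":1},"dz":{"type":"number","minimum":-1,"maximum":1},"yaw":{"type":"number","minimum":-1,"maximum":1},"fingers":{"type":"number"}}}},"squeeze":{"type":"number"}},"required":["targets"]}

```bash
mkdir -p pics; python3 - <<'E'
from workcell import readout, grab_frame, camera_info
import cv2,numpy as np
s=readout.observe();print({k:np.round(v,3).tolist() for k,v in s.items()})
for n in("scene","top","wrist"):
    cv2.imwrite(f"pics/{n}0.png",grab_frame(n));print(n,{k:np.round(v,4).tolist() for k,v in camera_info(n).items()})
a=[cv2.imread(f"pics/{n}0.png") for n in("scene","top")]
cv2.imwrite("pics/both.png",cv2.resize(np.vstack(a),(448*1,672)) if 0 else a[0])
E
```

```text
{'clock': 0.0, 'qpos': [1.181, 0.522, -0.036, 1.6, 0.021, 1.021, -0.113], 'qd': [-0.001, -0.001, -0.002, 0.001, 0.0, 0.001, -0.0], 'joint_efforts': [0.004, -92.707, 1.981, -36.993, 0.018, 0.008, 0.0], 'position': [0.196, -0.593, 0.249], 'tool_rot': [-3.14, 0.0, 0.32], 'force': [0.107, -0.014, 0.798], 'moment': [0.064, 0.041, 0.001], 'finger_force': 0.0, 'grip_width': 0.086}
scene {'fx': 539.8118, 'fy': 539.8118, 'cx': 278.0446, 'cy': 215.7837, 'T': [[0.3117, -0.8064, 0.5026, 1.166], [0.9502, 0.269, -0.1576, -0.1943], [-0.0081, 0.5267, 0.85, 1.1869], [0.0, 0.0, 0.0, 1.0]]}
top {'fx': 492.1047, 'fy': 492.1047, 'cx': 283.0158, 'cy': 207.8163, 'T': [[-0.0117, 0.9972, -0.0738, 0.421], [-0.9999, -0.0112, 0.0069, 0.0024], [0.0061, 0.0738, 0.9973, 1.5729], [0.0, 0.0, 0.0, 1.0]]}
wrist {'fx': 325.1923, 'fy': 325.1923, 'cx': 274.1037, 'cy': 208.5171, 'hand_eye': [[-0.0001, 0.9544, 0.2985, 0.075], [1.0, -0.0001, 0.0007, -0.0005], [0.0007, 0.2985, -0.9544, -0.1244], [0.0, 0.0, 0.0, 1.0]]}
```

View pics/scene0.png

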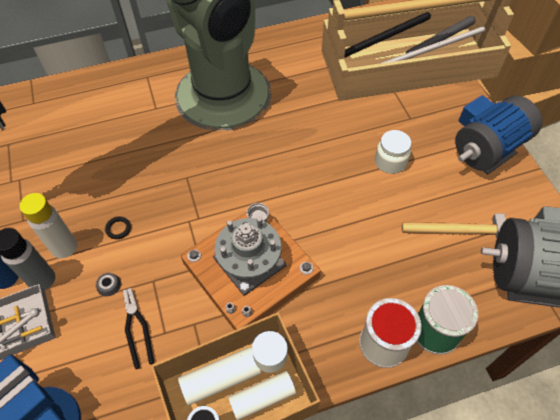

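View pics/top0.png

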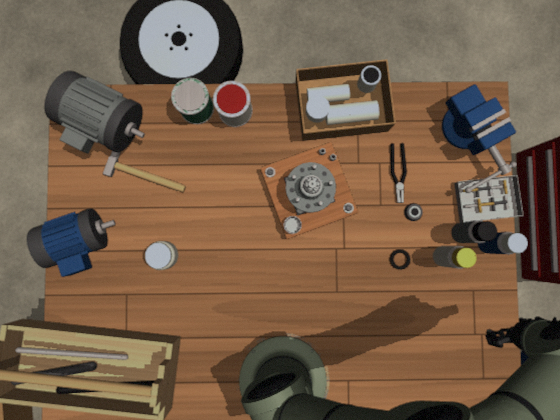

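The scene view shows the hub near pixel (247,240), with the nut crown around (246,232). In the top view the hub is at about (312,187). Next I'll triangulate, using an enlarged crop of both views.

```bash
cat > h.py <<'E'
from workcell import readout, grab_frame, camera_info
import cv2,numpy as np
from scipy.spatial.transform import Rotation as R
def ray(n,u,v,tcp=None):
    c=camera_info(n);a=(u-c["cx"])/c["fx"];b=(v-c["cy"])/c["fy"]
    if n=="wrist":
        r=np.hypot(a,b);k=np.sin(r)/max(r,1e-9);d=np.array([a*k,-b*k,-np.cos(r)]);T=tcp@np.array(c["hand_eye"])
    else: d=np.array([a,-b,-1]);T=np.array(c["T"])
    d=T[:3,:3]@d;return T[:3,3],d/np.linalg.norm(d)
def plane(o,d,z): return o+d*(z-o[2])/d[2]
def tri(rs):
    A=sum(np.eye(3)-np.outer(d,d) for o,d in rs);b=sum((np.eye(3)-np.outer(d,d))@o for o,d in rs)
    p=np.linalg.solve(A,b);return p,[np.linalg.norm(np.cross(p-o,d)) for o,d in rs]
def tcp(s=None):
    s=s or readout.observe();T=np.eye(4);T[:3,:3]=R.from_euler("xyz",s["tool_rot"]).as_matrix();T[:3,3]=s["position"];return T
def proj(n,p,t=None):
    c=camera_info(n);T=np.array(c["T"]) if n!="wrist" else t@np.array(c["hand_eye"])
    q=np.linalg.inv(T)@np.r_[p,1];x,y,z=q[0],-q[1],-q[2]
    if n=="wrist":
        r=np.hypot(x,y);k=np.arctan2(r,z)/max(r,1e-9);return c["cx"]+c["fx"]*x*k,c["cy"]+c["fy"]*y*k
    return c["cx"]+c["fx"]*x/z,c["cy"]+c["fy"]*y/z
E
python3 - <<'E'
from h import *
p,e=tri([ray("scene",246,232),ray("top",312,184)]);print(p.round(4),e)
print(plane(*ray("top",312,184),.2), plane(*ray("scene",246,232),.2))
a=cv2.resize(cv2.imread("pics/scene0.png")[190:290,200:300],(400,400),interpolation=cv2.INTER_CUBIC)
b=cv2.resize(cv2.imread("pics/top0.png")[145:225,270:350],(400,400),interpolation=cv2.INTER_CUBIC)
cv2.imwrite("pics/c1.png",np.hstack([a,b]))
E
```

```text
[ 0.5908 -0.0884  0.1861] [np.float64(0.0019216260828676265), np.float64(0.0019216260828676557)]
[ 0.58865329 -0.08931886  0.2       ] [ 0.59933044 -0.08802982  0.2       ]
```

View pics/c1.png

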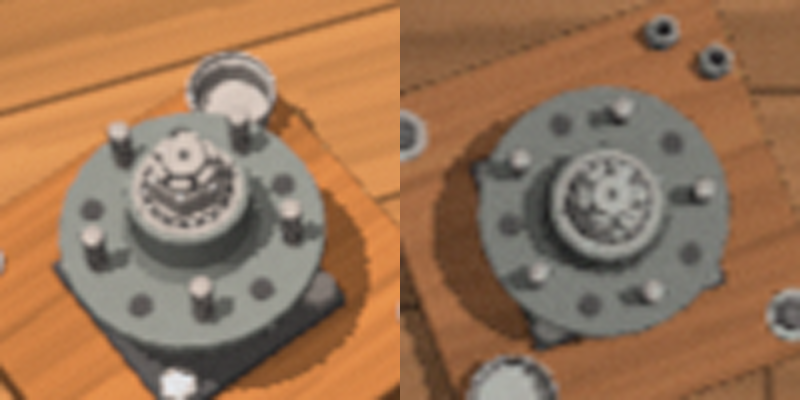

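The left crop shows the spindle tip at scene (246,228.5) and the right one at top (312.4,183.4), with the five stud tips clear in both. Triangulating these.

```bash
python3 - <<'E'
from h import *
p,e=tri([ray("scene",246,228.5),ray("top",312.4,183.4)]);print("tip",p.round(4),np.round(e,4))
T=[(314.4,166),(330.8,181.8),(320.6,202.4),(297.8,198.6),(294.4,176)];S=[(230,222.5),(260,221),(272.5,242),(250,260.8),(223.3,248.8)]
for t in T:
    P=plane(*ray("top",*t),.16);q=proj("scene",P);s=min(S,key=lambda s:np.hypot(s[0]-q[0],s[1]-q[1]))
    m,e=tri([ray("top",*t),ray("scene",*s)]);v=m-p;print(m.round(4),np.round(e,4),"r",np.hypot(v[0],v[1]).round(4),np.degrees(np.arctan2(v[1],v[0])).round(1))
E
```

```text
tip [ 0.5908 -0.088   0.2007] [0.0024 0.0024]
[ 0.6465 -0.0977  0.16  ] [0.0022 0.0022] r 0.0565 -9.8
[ 0.6    -0.1443  0.1591] [0.0024 0.0024] r 0.057 -80.8
[ 0.5406 -0.1133  0.1594] [0.0028 0.0028] r 0.0562 -153.4
[ 0.5532 -0.0478  0.1514] [0.003 0.003] r 0.0551 133.1
[ 0.6181 -0.0388  0.1602] [0.0027 0.0027] r 0.0563 61.1
```

Emit:
drive_tool --targets '[{"dz":-0.35},{"dz":-0.35},{"dz":-0.35},{"dx":0.28,"dy":-0.187},{"dx":0.28,"dy":-0.187},{"dx":0.28,"dy":-0.187},{"dx":0.28,"dy":-0.187},{"dx":0.28,"dy":-0.187},{"dx":0.28,"dy":-0.187},{"dx":0.28,"dy":-0.187},{"dx":0.28,"dy":-0.187},{"dx":0.28,"dy":-0.187},{"dx":0.28,"dy":-0.187},{"dx":0.28,"dy":-0.187},{"dx":0.28,"dy":-0.187},{"dx":0.28,"dy":-0.187},{"dx":0.28,"dy":-0.187},{"dx":0.28,"dy":-0.187},{"dx":0.28,"dy":-0.187}]' --squeeze 40

```text
invalid input
```

```bash
python3 - <<'E'
from h import *
s=readout.observe();print({k:np.round(s[k],3).tolist() for k in("clock","position","tool_rot","qpos")})
f=grab_frame("wrist");np.save("w1T.npy",tcp(s));cv2.imwrite("pics/w1.png",f)
u,v=proj("wrist",[.5908,-.088,.2],tcp(s));print(u,v)
u,v=int(u),int(v);c=f[max(v-75,0):v+75,max(u-100,0):u+100];cv2.imwrite("pics/w1c.png",cv2.resize(c,None,fx=4,fy=4,interpolation=cv2.INTER_CUBIC));print(max(v-75,0),max(u-100,0),c.shape)
E
```

```text
{'clock': 0.15, 'position': [0.196, -0.593, 0.25], 'tool_rot': [-3.141, 0.0, 0.32], 'qpos': [1.181, 0.522, -0.036, 1.6, 0.021, 1.021, -0.113]}
-16.41248219276582 -192.037020981889
0 0 (303, 84, 3)
```

View pics/w1c.png

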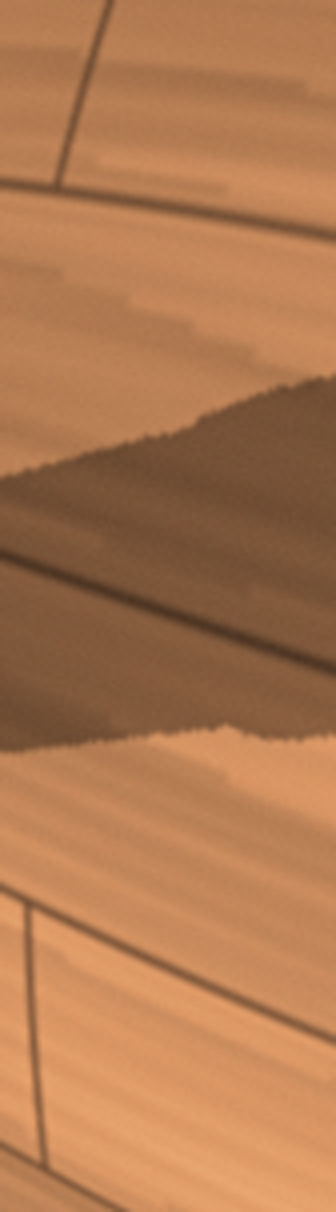

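That picture shows only bare bench, because the move was refused. I'll resend it with every field filled in.

Emit:
drive_tool --targets '[{"dx":0,"dy":0,"dz":-0.35,"yaw":0,"fingers":0},{"dx":0,"dy":0,"dz":-0.35,"yaw":0,"fingers":0},{"dx":0,"dy":0,"dz":-0.35,"yaw":0,"fingers":0},{"dx":0.28,"dy":-0.187,"dz":0,"yaw":0,"fingers":0},{"dx":0.28,"dy":-0.187,"dz":0,"yaw":0,"fingers":0},{"dx":0.28,"dy":-0.187,"dz":0,"yaw":0,"fingers":0},{"dx":0.28,"dy":-0.187,"dz":0,"yaw":0,"fingers":0},{"dx":0.28,"dy":-0.187,"dz":0,"yaw":0,"fingers":0},{"dx":0.28,"dy":-0.187,"dz":0,"yaw":0,"fingers":0},{"dx":0.28,"dy":-0.187,"dz":0,"yaw":0,"fingers":0},{"dx":0.28,"dy":-0.187,"dz":0,"yaw":0,"fingers":0},{"dx":0.28,"dy":-0.187,"dz":0,"yaw":0,"fingers":0},{"dx":0.28,"dy":-0.187,"dz":0,"yaw":0,"fingers":0},{"dx":0.28,"dy":-0.187,"dz":0,"yaw":0,"fingers":0},{"dx":0.28,"dy":-0.187,"dz":0,"yaw":0,"fingers":0},{"dx":0.28,"dy":-0.187,"dz":0,"yaw":0,"fingers":0},{"dx":0.28,"dy":-0.187,"dz":0,"yaw":0,"fingers":0},{"dx":0.28,"dy":-0.187,"dz":0,"yaw":0,"fingers":0}]' --squeeze 40

```text
clock: 2.0
position: [0.5076, -0.1939, 0.355]
tool_rot: [3.142, 0.0, 0.32]
force: [0.2, -0.7, 0.3]
grip_width: 0.0854
finger_force: 0.0
```

Emit:
drive_tool --targets '[{"dx":0.28,"dy":-0.186,"dz":0.15,"yaw":0,"fingers":0},{"dx":0.28,"dy":-0.186,"dz":0.15,"yaw":0,"fingers":0},{"dx":0.28,"dy":-0.186,"dz":0.15,"yaw":0,"fingers":0},{"dx":0.28,"dy":-0.186,"dz":0.15,"yaw":0,"fingers":0},{"dx":0,"dy":0,"dz":0,"yaw":0,"fingers":0}]'

```text
clock: 2.5
position: [0.591, -0.0846, 0.2926]
tool_rot: [-3.138, 0.002, 0.325]
force: [0.5, -0.5, 0.4]
grip_width: 0.0852
finger_force: 0.0
```

```bash
python3 - <<'E'
from h import *
s=readout.observe();print({k:np.round(s[k],3).tolist() for k in("clock","position","tool_rot","qpos")})
f=grab_frame("wrist");np.save("w1T.npy",tcp(s));cv2.imwrite("pics/w1.png",f)
u,v=proj("wrist",[.5908,-.088,.2],tcp(s));print(u,v)
u,v=int(u),int(v);v0,u0=max(v-75,0),max(u-100,0);c=f[v0:v+75,u0:u+100];cv2.imwrite("pics/w1c2.png",cv2.resize(c,None,fx=4,fy=4,interpolation=cv2.INTER_CUBIC));print(v0,u0,c.shape)
E
```

```text
{'clock': 2.5, 'position': [0.591, -0.085, 0.293], 'tool_rot': [-3.138, 0.002, 0.325], 'qpos': [0.257, 0.45, -0.303, 1.614, 0.143, 1.103, -1.328]}
279.85531536958376 219.61654563520625
144 179 (150, 200, 3)
```

View pics/w1c2.png

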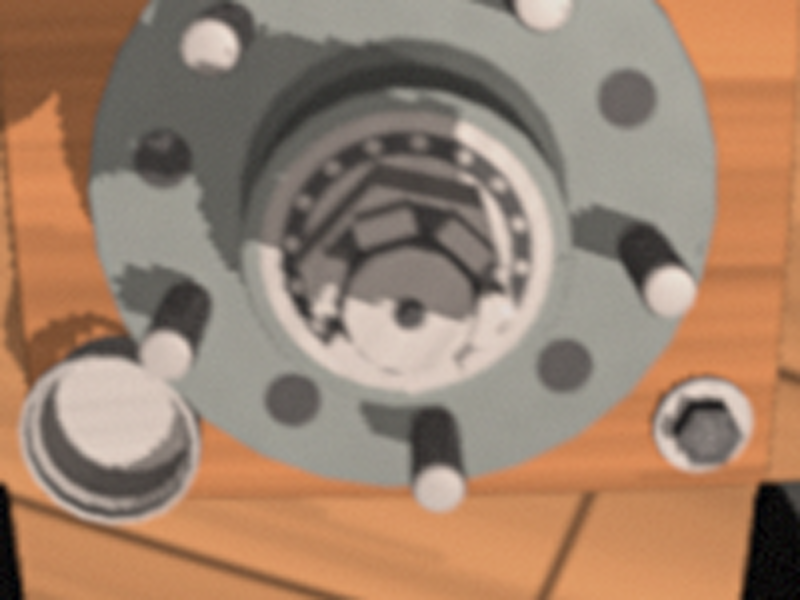

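The wrist view shows the spindle tip at pixel (281.5,222.3) and the nut's hexagon around it, with studs and dust cap clear. I'll enlarge the nut with more contrast to read the flats.

```bash
python3 - <<'E'
from h import *
T=np.load("w1T.npy");f=cv2.imread("pics/w1.png")
p=plane(*ray("wrist",281.5,222.25,T),.201);print("tip",p.round(4))
print(tri([ray("wrist",281.5,222.25,T),ray("scene",246,228.5),ray("top",312.4,183.4)]))
for u,v in[(668,292),(440,488),(167,355),(210,46),(545,5)]:
    q=plane(*ray("wrist",179+u/4,144+v/4,T),.16)-p;print(np.hypot(*q[:2]).round(4),np.degrees(np.arctan2(q[1],q[0])).round(1))
c=cv2.cvtColor(f[172:247,232:332],cv2.COLOR_BGR2LAB);c[...,0]=cv2.createCLAHE(3,(4,4)).apply(c[...,0])
cv2.imwrite("pics/w1z.png",cv2.resize(cv2.cvtColor(c,cv2.COLOR_LAB2BGR),None,fx=8,fy=8,interpolation=cv2.INTER_CUBIC))
E
```

```text
tip [ 0.5896 -0.0896  0.201 ]
(array([ 0.59066818, -0.08852441,  0.20175174]), [np.float64(0.00120196099885942), np.float64(0.0030465605339706344), np.float64(0.0019064681782480222)])
0.0565 -81.8
0.0567 -153.4
0.0568 134.3
0.0573 62.1
0.0569 -10.0
```

View pics/w1z.png

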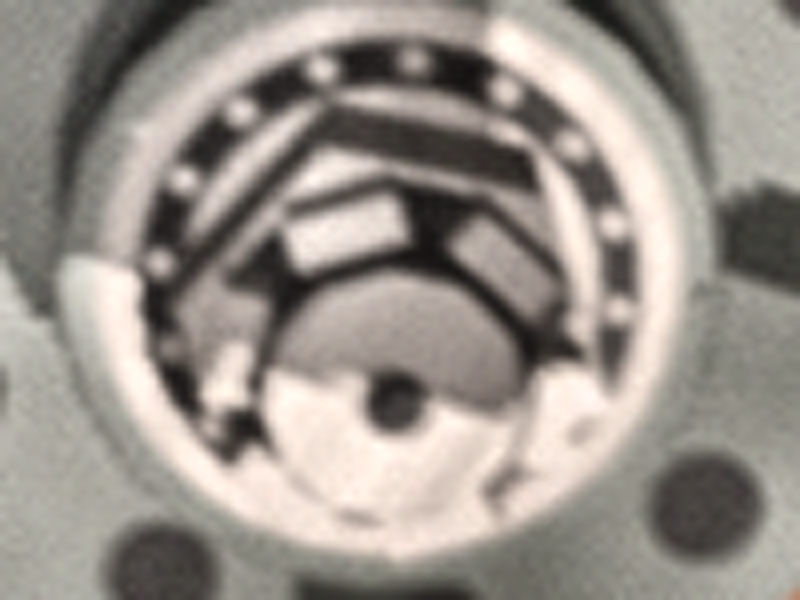

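```bash
python3 - <<'E'
from h import *
T=np.load("w1T.npy");p=plane(*ray("wrist",281.5,222.25,T),.201)
for z in(.187,.189):
    Q=[plane(*ray("wrist",232+x/8,172+y/8,T),z)-p for x,y in[(180,300),(322,140),(540,190),(580,320)]]
    for q in Q: print("corner r",np.hypot(*q[:2]).round(4),np.degrees(np.arctan2(q[1],q[0])).round(1))
    for a,b in zip(Q,Q[1:]): d=b-a;n=np.degrees(np.arctan2(-d[0],d[1])); print("flat normal mod60",(n%60).round(1),"len",np.hypot(*d[:2]).round(4))
E
```

```text
corner r 0.0204 94.6
corner r 0.0213 36.7
corner r 0.0205 -22.0
corner r 0.0177 -61.4
flat normal mod60 7.8 len 0.0202
flat normal mod60 5.4 len 0.0205
flat normal mod60 6.4 len 0.0132
corner r 0.0205 92.7
corner r 0.0218 36.3
corner r 0.0208 -20.7
corner r 0.0176 -59.2
flat normal mod60 7.8 len 0.02
flat normal mod60 5.4 len 0.0203
flat normal mod60 6.4 len 0.0131
```

Emit:
drive_tool --targets '[{"dx":-0.023,"dy":0.039,"dz":0,"yaw":0,"fingers":0},{"dx":0,"dy":0,"dz":0.2,"yaw":-0.09,"fingers":0.2},{"dx":0,"dy":0,"dz":0.2,"yaw":-0.09,"fingers":0.2},{"dx":0,"dy":0,"dz":0.2,"yaw":-0.02,"fingers":0.2},{"dx":0,"dy":0,"dz":0,"yaw":0,"fingers":0.2},{"dx":0,"dy":0,"dz":0,"yaw":0,"fingers":0.2}]'

```text
clock: 3.15
position: [0.5889, -0.0947, 0.2359]
tool_rot: [3.141, -0.0, 0.631]
force: [0.9, -1.0, 0.9]
grip_width: 0.0681
finger_force: 0.0
```

```bash
python3 - <<'E'
from h import *
s=readout.observe();print({k:np.round(s[k],4).tolist() for k in("clock","position","tool_rot","qpos","grip_width","force","moment")})
f=grab_frame("wrist");T=tcp(s);np.save("w2T.npy",T);cv2.imwrite("pics/w2.png",f)
u,v=proj("wrist",[.5896,-.0896,.2],T);print(u,v)
u,v=int(u),int(v);v0,u0=max(v-75,0),max(u-100,0);c=f[v0:v+75,u0:u+100];cv2.imwrite("pics/w2c.png",cv2.resize(c,None,fx=4,fy=4,interpolation=cv2.INTER_CUBIC));print(v0,u0,c.shape)
E
```

```text
{'clock': 3.15, 'position': [0.5889, -0.0947, 0.2359], 'tool_rot': [3.141, -0.0001, 0.6311], 'qpos': [0.3108, 0.5097, -0.3585, 1.6803, 0.2069, 0.9886, -1.0598], 'grip_width': 0.0681, 'force': [0.8898, -1.048, 0.934], 'moment': [-0.003, -0.0101, -0.072]}
268.88661129086705 246.59915586795245
171 168 (150, 200, 3)
```

View pics/w2c.png

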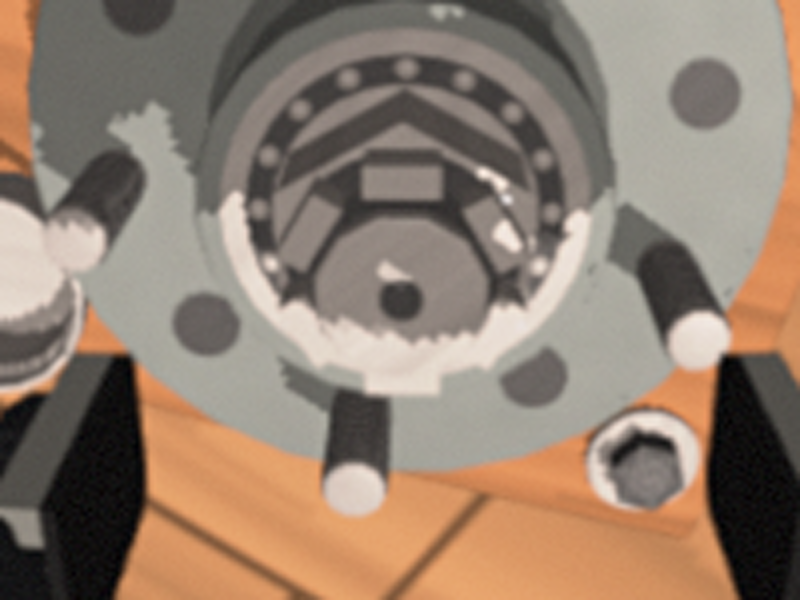

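The corner of the hexagon points straight up the image, so the pads are parallel to a flat. The spindle tip at (268.3,246) confirms the axis at (0.5896,-0.0896). Joint 7 falls as the tool turns clockwise, so I'll wind it back half a turn first to get a full stroke.

Emit:
drive_tool --targets '[{"dx":0.036,"dy":-0.037,"dz":0,"yaw":0,"fingers":0.2},{"dx":0,"dy":0,"dz":0,"yaw":-0.095,"fingers":0.2},{"dx":0,"dy":0,"dz":0,"yaw":-0.095,"fingers":0.2},{"dx":0,"dy":0,"dz":0,"yaw":-0.095,"fingers":0.2},{"dx":0,"dy":0,"dz":0,"yaw":-0.095,"fingers":0.2},{"dx":0,"dy":0,"dz":0,"yaw":-0.095,"fingers":0.2},{"dx":0,"dy":0,"dz":0,"yaw":-0.095,"fingers":0.2},{"dx":0,"dy":0,"dz":0,"yaw":-0.095,"fingers":0.2},{"dx":0,"dy":0,"dz":0,"yaw":-0.095,"fingers":0.2},{"dx":0,"dy":0,"dz":0,"yaw":-0.095,"fingers":0.2},{"dx":0,"dy":0,"dz":0,"yaw":-0.095,"fingers":0.2},{"dx":0,"dy":0,"dz":0,"yaw":-0.095,"fingers":0.2},{"dx":0,"dy":0,"dz":0,"yaw":-0.095,"fingers":0.2},{"dx":0,"dy":0,"dz":0,"yaw":-0.095,"fingers":0.2},{"dx":0,"dy":0,"dz":0,"yaw":-0.095,"fingers":0.2},{"dx":0,"dy":0,"dz":0,"yaw":-0.095,"fingers":0.2},{"dx":0,"dy":0,"dz":0,"yaw":-0.095,"fingers":0.2},{"dx":0,"dy":0,"dz":0,"yaw":-0.095,"fingers":0.2},{"dx":0,"dy":0,"dz":0,"yaw":-0.095,"fingers":0.2},{"dx":0,"dy":0,"dz":0,"yaw":-0.095,"fingers":0.2}]'

```text
clock: 5.2
position: [0.59, -0.0884, 0.2359]
tool_rot: [-3.141, 0.001, -2.809]
force: [0.2, 0.3, 0.2]
grip_width: 0.0683
finger_force: 0.0
```

```bash
cat > st.py <<'E'
from h import *
s=readout.observe();print({k:np.round(s[k],4).tolist() for k in("clock","position","tool_rot","qpos","grip_width","force","moment","finger_force")})
E
python3 st.py
```

```text
{'clock': 5.2, 'position': [0.59, -0.0884, 0.2359], 'tool_rot': [-3.1405, 0.0006, -2.8087], 'qpos': [0.7106, 0.6838, -1.0272, 1.659, 0.6301, 1.1657, 1.4263], 'grip_width': 0.0683, 'force': [0.1752, 0.3452, 0.2158], 'moment': [-0.0657, -0.0176, 0.0169], 'finger_force': 0.0}
```

Emit:
drive_tool --targets '[{"dx":0,"dy":0,"dz":0.12,"yaw":-0.09,"fingers":0.2},{"dx":0,"dy":0,"dz":0.12,"yaw":-0.09,"fingers":0.2},{"dx":0,"dy":0,"dz":0.12,"yaw":-0.015,"fingers":0.2},{"dx":0,"dy":0,"dz":0.08,"yaw":0,"fingers":0.2},{"dx":0,"dy":0,"dz":0,"yaw":0,"fingers":0.2},{"dx":0,"dy":0,"dz":0,"yaw":0,"fingers":0.2}]'

```text
clock: 5.8
position: [0.5899, -0.0883, 0.1914]
tool_rot: [-3.141, 0.0, -2.51]
force: [0.2, 0.6, -0.4]
grip_width: 0.0685
finger_force: 0.0
```

```bash
python3 st.py
```

```text
{'clock': 5.8, 'position': [0.5899, -0.0883, 0.1914], 'tool_rot': [-3.1412, 0.0002, -2.5098], 'qpos': [0.7222, 0.762, -1.0573, 1.6988, 0.7287, 1.1275, 1.6507], 'grip_width': 0.0685, 'force': [0.1958, 0.5666, -0.3574], 'moment': [-0.045, -0.0168, 0.0289], 'finger_force': 0.0}
```

Emit:
drive_tool --targets '[{"dx":0.01,"dy":-0.009,"dz":0.01,"yaw":0,"fingers":0.4},{"dx":0,"dy":0,"dz":0,"yaw":0,"fingers":1},{"dx":0,"dy":0,"dz":0,"yaw":0,"fingers":1},{"dx":0,"dy":0,"dz":0,"yaw":0,"fingers":1},{"dx":0,"dy":0,"dz":0,"yaw":0,"fingers":1},{"dx":0,"dy":0,"dz":0,"yaw":0,"fingers":1}]' --squeeze 60

```text
clock: 6.4
position: [0.5896, -0.0901, 0.1906]
tool_rot: [-3.141, 0.0, -2.509]
force: [-2.1, -1.3, 5.5]
grip_width: 0.0343
finger_force: 60.7
```

```bash
python3 st.py
```

```text
{'clock': 6.4, 'position': [0.5896, -0.0901, 0.1906], 'tool_rot': [-3.1408, 0.0002, -2.5086], 'qpos': [0.7249, 0.7631, -1.0571, 1.6998, 0.7306, 1.1262, 1.6535], 'grip_width': 0.0343, 'force': [-2.0616, -1.3307, 5.5005], 'moment': [-0.3791, 0.2323, -0.068], 'finger_force': 60.7185}
```

Emit:
drive_tool --targets '[{"dx":0,"dy":0,"dz":0,"yaw":0,"fingers":0.45},{"dx":0,"dy":0,"dz":0,"yaw":0,"fingers":0.45},{"dx":0,"dy":0,"dz":0.03,"yaw":0,"fingers":0.45},{"dx":0,"dy":0,"dz":0.01,"yaw":0,"fingers":0.45},{"dx":0,"dy":0,"dz":0,"yaw":0,"fingers":0.45}]'

```text
clock: 6.9
position: [0.5893, -0.0898, 0.1857]
tool_rot: [3.141, -0.0, -2.508]
force: [-0.6, 0.5, 0.6]
grip_width: 0.0469
finger_force: 0.0
```

```bash
python3 st.py
```

```text
{'clock': 6.9, 'position': [0.5893, -0.0898, 0.1857], 'tool_rot': [3.1412, -0.0002, -2.5077], 'qpos': [0.7226, 0.7687, -1.0533, 1.7039, 0.7357, 1.1196, 1.6501], 'grip_width': 0.0469, 'force': [-0.6494, 0.5129, 0.628], 'moment': [0.0421, -0.004, -0.0154], 'finger_force': 0.0}
```

Emit:
drive_tool --targets '[{"dx":0,"dy":0,"dz":0,"yaw":0,"fingers":1},{"dx":0,"dy":0,"dz":0,"yaw":0,"fingers":1},{"dx":0,"dy":0,"dz":0,"yaw":0,"fingers":1},{"dx":0,"dy":0,"dz":0,"yaw":0,"fingers":1}]' --squeeze 40

```text
clock: 7.3
position: [0.5896, -0.09, 0.1862]
tool_rot: [-3.141, 0.0, -2.508]
force: [1.0, -3.6, 3.2]
grip_width: 0.0349
finger_force: 41.0
```

```bash
python3 - <<'E'
exec(open("st.py").read())
f=grab_frame("wrist");u,v=map(int,proj("wrist",[.5896,-.0896,.18],tcp(s)));v0,u0=v-75,u-100
cv2.imwrite("pics/w3c.png",cv2.resize(f[v0:v+75,u0:u+100],None,fx=4,fy=4,interpolation=cv2.INTER_CUBIC));print(v0,u0)
E
```

```text
{'clock': 7.3, 'position': [0.5896, -0.09, 0.1862], 'tool_rot': [-3.1411, 0.0001, -2.508], 'qpos': [0.7228, 0.7681, -1.0534, 1.7033, 0.7359, 1.1198, 1.6502], 'grip_width': 0.0349, 'force': [0.9556, -3.5591, 3.1965], 'moment': [-0.537, -0.2442, -0.0895], 'finger_force': 41.0141}
209 172
```

View pics/w3c.png

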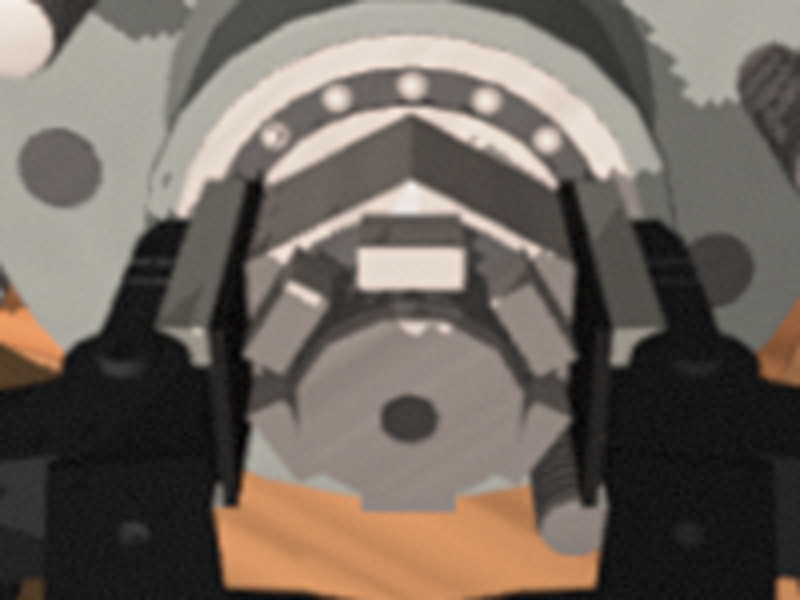

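The pads lie flat on two opposite flats, with the spindle tip at crop (410,418) midway between them; the grip is on the hexagon. Now I'll screw down 120°, less than the smallest possible start angle.

Emit:
drive_tool --targets '[{"dx":0,"dy":0,"dz":0.0005,"yaw":0.09,"fingers":1},{"dx":0,"dy":0,"dz":0.0005,"yaw":0.09,"fingers":1},{"dx":0,"dy":0,"dz":0.0005,"yaw":0.09,"fingers":1},{"dx":0,"dy":0,"dz":0.0005,"yaw":0.09,"fingers":1},{"dx":0,"dy":0,"dz":0.0005,"yaw":0.09,"fingers":1},{"dx":0,"dy":0,"dz":0.0005,"yaw":0.09,"fingers":1},{"dx":0,"dy":0,"dz":0.0005,"yaw":0.09,"fingers":1},{"dx":0,"dy":0,"dz":0.0005,"yaw":0.09,"fingers":1},{"dx":0,"dy":0,"dz":0.0005,"yaw":0.09,"fingers":1},{"dx":0,"dy":0,"dz":0.0005,"yaw":0.09,"fingers":1},{"dx":0,"dy":0,"dz":0.0005,"yaw":0.09,"fingers":1},{"dx":0,"dy":0,"dz":0.0005,"yaw":0.09,"fingers":1},{"dx":0,"dy":0,"dz":0.0005,"yaw":0.09,"fingers":1},{"dx":0,"dy":0,"dz":0.0005,"yaw":0.09,"fingers":1},{"dx":0,"dy":0,"dz":0,"yaw":0,"fingers":1},{"dx":0,"dy":0,"dz":0,"yaw":0,"fingers":1}]' --squeeze 60

```text
clock: 8.95
position: [0.591, -0.0864, 0.186]
tool_rot: [3.137, -0.003, 1.799]
force: [8.3, 14.1, 3.2]
grip_width: 0.0348
finger_force: 69.4
```

```bash
python3 st.py
```

```text
{'clock': 8.95, 'position': [0.591, -0.0864, 0.186], 'tool_rot': [3.1372, -0.003, 1.7986], 'qpos': [0.46, 0.611, -0.6024, 1.7166, 0.4098, 0.9392, -0.0749], 'grip_width': 0.0348, 'force': [8.2976, 14.1169, 3.1682], 'moment': [2.9486, -1.6992, -0.1762], 'finger_force': 69.3908}
```

The forces show the pads 2.2 mm off centre. Both grip lines together put the axis at (0.5913,-0.0886), which agrees with the multi-view value. I'll release, recentre and regrip.

Emit:
drive_tool --targets '[{"dx":0,"dy":0,"dz":0,"yaw":0,"fingers":0.5},{"dx":0,"dy":0,"dz":0,"yaw":0,"fingers":0.5},{"dx":0,"dy":0,"dz":0,"yaw":0,"fingers":0.5}]'

```text
clock: 9.25
position: [0.5891, -0.0899, 0.1851]
tool_rot: [-3.141, -0.0, 1.796]
force: [-0.6, -0.2, 0.6]
grip_width: 0.0427
finger_force: 0.0
```

```bash
cat >> st.py <<'E'
C=np.array([.5913,-.0886,s["position"][2]]);print("to C in tool, mm:",(tcp(s)[:3,:3].T@(C-s["position"])*1000).round(2),"yaw deg",np.degrees(s["tool_rot"][2]).round(2))
E
python3 st.py
```

```text
{'clock': 9.25, 'position': [0.5891, -0.0899, 0.1851], 'tool_rot': [-3.141, -0.0001, 1.7962], 'qpos': [0.4622, 0.6113, -0.5996, 1.7179, 0.412, 0.9419, -0.0745], 'grip_width': 0.0427, 'force': [-0.5644, -0.246, 0.5666], 'moment': [-0.0119, -0.0385, -0.0205], 'finger_force': 0.0}
to C in tool, mm: [ 0.78  2.4  -0.  ] yaw deg 102.92
```

Emit:
drive_tool --targets '[{"dx":0.008,"dy":0.024,"dz":0,"yaw":0,"fingers":0.5},{"dx":0,"dy":0,"dz":0,"yaw":0,"fingers":1},{"dx":0,"dy":0,"dz":0,"yaw":0,"fingers":1},{"dx":0,"dy":0,"dz":0,"yaw":0,"fingers":1},{"dx":0,"dy":0,"dz":0.0005,"yaw":0.09,"fingers":1},{"dx":0,"dy":0,"dz":0.0005,"yaw":0.09,"fingers":1},{"dx":0,"dy":0,"dz":0,"yaw":0,"fingers":1},{"dx":0,"dy":0,"dz":0,"yaw":0,"fingers":1}]'

```text
clock: 10.05
position: [0.5918, -0.0884, 0.1859]
tool_rot: [3.141, 0.0, 1.513]
force: [-3.3, 0.4, 11.5]
grip_width: 0.0346
finger_force: 67.6
```

```bash
python3 st.py
```

```text
{'clock': 10.05, 'position': [0.5918, -0.0884, 0.1859], 'tool_rot': [3.141, 0.0003, 1.513], 'qpos': [0.4129, 0.5986, -0.5299, 1.7142, 0.3644, 0.9277, -0.3203], 'grip_width': 0.0346, 'force': [-3.3055, 0.3771, 11.4858], 'moment': [-0.0595, 0.7544, -0.2169], 'finger_force': 67.5937}
to C in tool, mm: [-0.23 -0.49 -0.  ] yaw deg 86.69
```

Emit:
drive_tool --targets '[{"dx":0,"dy":0,"dz":0.0005,"yaw":0.09,"fingers":1},{"dx":0,"dy":0,"dz":0.0005,"yaw":0.09,"fingers":1},{"dx":0,"dy":0,"dz":0,"yaw":0,"fingers":1}]'

```text
clock: 10.35
position: [0.5918, -0.0884, 0.1859]
tool_rot: [3.141, 0.0, 1.225]
force: [-3.0, -0.3, 11.0]
grip_width: 0.0349
finger_force: 68.9
```

```bash
python3 st.py
```

```text
{'clock': 10.35, 'position': [0.5918, -0.0884, 0.1859], 'tool_rot': [3.1407, 0.0002, 1.2253], 'qpos': [0.3658, 0.586, -0.4589, 1.7169, 0.3157, 0.9118, -0.5675], 'grip_width': 0.0349, 'force': [-3.0217, -0.3075, 11.0281], 'moment': [-0.1367, 0.7448, -0.3153], 'finger_force': 68.9462}
to C in tool, mm: [-0.33 -0.43 -0.  ] yaw deg 70.2
```

Emit:
drive_tool --targets '[{"dx":0,"dy":0,"dz":0,"yaw":0.09,"fingers":1},{"dx":0,"dy":0,"dz":0,"yaw":0.09,"fingers":1},{"dx":0,"dy":0,"dz":0,"yaw":0,"fingers":1}]'

```text
clock: 10.65
position: [0.5919, -0.0885, 0.1859]
tool_rot: [3.141, -0.0, 0.943]
force: [-3.4, -0.9, 11.5]
grip_width: 0.0346
finger_force: 69.6
```

```bash
python3 st.py
```

```text
{'clock': 10.65, 'position': [0.5919, -0.0885, 0.1859], 'tool_rot': [3.1406, -0.0, 0.9425], 'qpos': [0.3183, 0.5756, -0.3886, 1.7195, 0.2676, 0.8981, -0.8097], 'grip_width': 0.0346, 'force': [-3.4065, -0.8795, 11.4906], 'moment': [-0.1971, 0.6256, -0.2691], 'finger_force': 69.6252}
to C in tool, mm: [-0.44 -0.39 -0.  ] yaw deg 54.0
```

Emit:
drive_tool --targets '[{"dx":0,"dy":0,"dz":0,"yaw":0.09,"fingers":1},{"dx":0,"dy":0,"dz":0,"yaw":0.09,"fingers":1},{"dx":0,"dy":0,"dz":0,"yaw":0,"fingers":1}]'

```text
clock: 10.95
position: [0.5932, -0.0873, 0.1861]
tool_rot: [3.139, -0.003, 0.664]
force: [4.3, 1.7, 6.5]
grip_width: 0.0349
finger_force: 110.2
```

```bash
python3 st.py
```

```text
{'clock': 10.95, 'position': [0.5932, -0.0873, 0.1861], 'tool_rot': [3.1394, -0.003, 0.664], 'qpos': [0.2693, 0.5674, -0.3193, 1.7213, 0.2197, 0.8843, -1.0494], 'grip_width': 0.0349, 'force': [4.2905, 1.6861, 6.4559], 'moment': [0.5026, -1.0363, 2.4367], 'finger_force': 110.2141}
to C in tool, mm: [-2.31 -0.11 -0.01] yaw deg 38.04
```

The moment jumped to +2.4 N m, so the nut has bottomed. I'll ease back in small steps to find the stop angle.

Emit:
drive_tool --targets '[{"dx":0,"dy":0,"dz":0,"yaw":-0.04,"fingers":1},{"dx":0,"dy":0,"dz":0,"yaw":0,"fingers":1}]'

```text
clock: 11.15
position: [0.5931, -0.0873, 0.1861]
tool_rot: [3.14, -0.003, 0.732]
force: [4.6, 4.0, 7.1]
grip_width: 0.0349
finger_force: 101.3
```

```bash
python3 st.py
```

```text
{'clock': 11.15, 'position': [0.5931, -0.0873, 0.1861], 'tool_rot': [3.14, -0.0032, 0.7321], 'qpos': [0.282, 0.5695, -0.3371, 1.7205, 0.2308, 0.8874, -0.9905], 'grip_width': 0.0349, 'force': [4.5833, 4.0478, 7.0597], 'moment': [1.2425, -1.0056, 0.7287], 'finger_force': 101.34}
to C in tool, mm: [-2.19 -0.22 -0.01] yaw deg 41.95
```

Emit:
drive_tool --targets '[{"dx":0,"dy":0,"dz":0,"yaw":-0.023,"fingers":1},{"dx":0,"dy":0,"dz":0,"yaw":0,"fingers":1}]'

```text
clock: 11.35
position: [0.593, -0.0872, 0.1861]
tool_rot: [3.14, -0.003, 0.766]
force: [4.3, 4.6, 7.0]
grip_width: 0.035
finger_force: 98.1
```

```bash
python3 st.py
```

```text
{'clock': 11.35, 'position': [0.593, -0.0872, 0.1861], 'tool_rot': [3.1403, -0.0034, 0.7664], 'qpos': [0.2882, 0.5705, -0.3461, 1.7202, 0.2364, 0.8888, -0.9609], 'grip_width': 0.035, 'force': [4.2847, 4.6415, 7.0065], 'moment': [1.4035, -1.0341, -0.034], 'finger_force': 98.0792}
to C in tool, mm: [-2.2  -0.21 -0.01] yaw deg 43.91
```

Emit:
drive_tool --targets '[{"dx":0,"dy":0,"dz":0,"yaw":0.01,"fingers":1},{"dx":0,"dy":0,"dz":0,"yaw":0,"fingers":0.45},{"dx":0,"dy":0,"dz":0,"yaw":0,"fingers":0.45},{"dx":0,"dy":0,"dz":0,"yaw":0,"fingers":0.45},{"dx":0,"dy":0,"dz":-0.2,"yaw":0,"fingers":0.45},{"dx":0,"dy":0,"dz":-0.2,"yaw":0,"fingers":0.6},{"dx":0,"dy":0,"dz":0,"yaw":0,"fingers":0.6},{"dx":0,"dy":0,"dz":0,"yaw":0,"fingers":0.6}]' --squeeze 40

```text
clock: 12.15
position: [0.5915, -0.0887, 0.2251]
tool_rot: [3.141, -0.0, 0.748]
force: [0.1, 0.3, -0.5]
grip_width: 0.0338
finger_force: 0.0
```

```bash
python3 - <<'E'
exec(open("st.py").read())
f=grab_frame("wrist");T=tcp(s);u,v=map(int,proj("wrist",[.5913,-.0886,.19],T));v0,u0=max(v-75,0),u-100
cv2.imwrite("pics/w4c.png",cv2.resize(f[v0:v0+150,u0:u0+200],None,fx=4,fy=4,interpolation=cv2.INTER_CUBIC));print(v0,u0)
for a in(62.1,134.2,-10,-81.8): 
    S=np.r_[C[:2]+.057*np.array([np.cos(np.radians(a)),np.sin(np.radians(a))]),.16];u,v=proj("wrist",S,T);print(a,S.round(4),"crop px",((u-u0)*4).round(),((v-v0)*4).round())
np.save("w4T.npy",T)
E
```

```text
{'clock': 12.15, 'position': [0.5915, -0.0887, 0.2251], 'tool_rot': [3.1413, -0.0001, 0.7485], 'qpos': [0.2952, 0.5237, -0.352, 1.6866, 0.2111, 0.9685, -0.9559], 'grip_width': 0.0338, 'force': [0.0771, 0.34, -0.4887], 'moment': [0.0008, 0.0194, 0.0394], 'finger_force': 0.0}
to C in tool, mm: [-0.13 -0.21 -0.  ] yaw deg 42.88
178 175
62.1 [ 0.618  -0.0382  0.16  ] crop px 274.0 -124.0
134.2 [ 0.5516 -0.0477  0.16  ] crop px 47.0 226.0
-10 [ 0.6474 -0.0985  0.16  ] crop px 702.0 8.0
-81.8 [ 0.5994 -0.145   0.16  ] crop px 679.0 397.0
```

View pics/w4c.png

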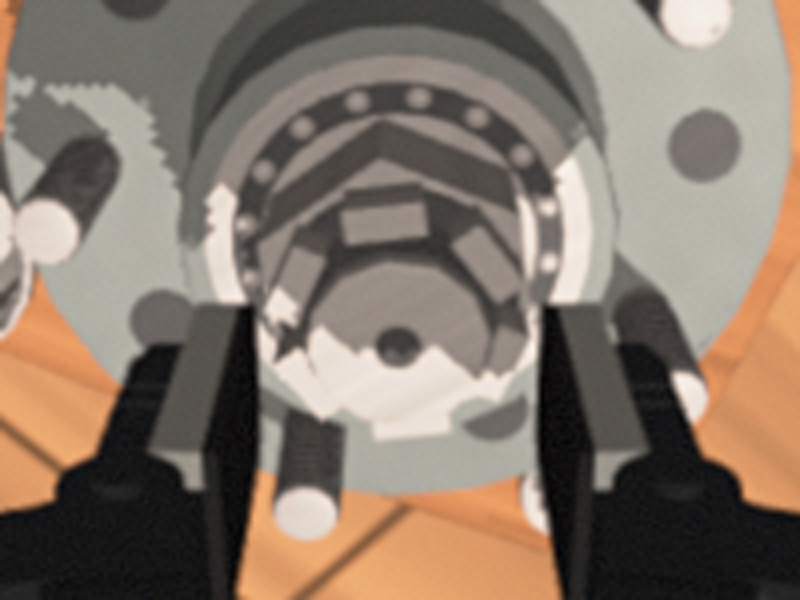

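The picture shows the stud tips within 1-2 px of the predicted points and the nut about 2° anticlockwise of the pads. Next: turn the tool to the stud at 62°, move out 57 mm and go down over it.

Emit:
drive_tool --targets '[{"dx":0,"dy":0,"dz":0,"yaw":-0.071,"fingers":0.6},{"dx":0,"dy":0,"dz":0,"yaw":-0.071,"fingers":0.6},{"dx":0,"dy":0,"dz":0,"yaw":-0.071,"fingers":0.6},{"dx":0.19,"dy":0,"dz":0,"yaw":0,"fingers":0.6},{"dx":0.19,"dy":0,"dz":0,"yaw":0,"fingers":0.6},{"dx":0.19,"dy":0,"dz":0.1,"yaw":0,"fingers":0.6},{"dx":0,"dy":0,"dz":0.2,"yaw":0,"fingers":0.6},{"dx":0,"dy":0,"dz":0,"yaw":0,"fingers":0.6},{"dx":0,"dy":0,"dz":0,"yaw":0,"fingers":0.6}]'

```text
clock: 13.1
position: [0.6179, -0.0385, 0.1947]
tool_rot: [-3.14, 0.001, 1.083]
force: [0.5, -0.5, 0.5]
grip_width: 0.034
finger_force: 0.0
```

```bash
python3 - <<'E'
exec(open("st.py").read())
S=np.array([.618,-.0382,s["position"][2]]);print("to stud",(tcp(s)[:3,:3].T@(S-s["position"])*1000).round(2))
E
```

```text
{'clock': 13.1, 'position': [0.6179, -0.0385, 0.1947], 'tool_rot': [-3.1403, 0.0008, 1.083], 'qpos': [0.2509, 0.6013, -0.4228, 1.6522, 0.2888, 0.952, -0.7633], 'grip_width': 0.034, 'force': [0.462, -0.5039, 0.5015], 'moment': [-0.0341, -0.0717, -0.0412], 'finger_force': 0.0}
to C in tool, mm: [-5.674e+01  3.000e-02  4.000e-02] yaw deg 62.05
to stud [ 0.3  -0.01 -0.  ]
```

Emit:
drive_tool --targets '[{"dx":0,"dy":0,"dz":0.15,"yaw":0,"fingers":0.6},{"dx":0,"dy":0,"dz":0.15,"yaw":0,"fingers":0.6},{"dx":0,"dy":0,"dz":0,"yaw":0,"fingers":1},{"dx":0,"dy":0,"dz":0,"yaw":0,"fingers":1},{"dx":0,"dy":0,"dz":0,"yaw":0,"fingers":1},{"dx":0,"dy":0,"dz":0,"yaw":0,"fingers":1}]' --squeeze 25

```text
clock: 13.7
position: [0.6178, -0.0383, 0.1645]
tool_rot: [-3.14, 0.001, 1.083]
force: [2.0, -0.2, -20.1]
grip_width: 0.0107
finger_force: 24.2
```

```bash
python3 st.py
```

```text
{'clock': 13.7, 'position': [0.6178, -0.0383, 0.1645], 'tool_rot': [-3.1404, 0.0007, 1.083], 'qpos': [0.2425, 0.6369, -0.4112, 1.676, 0.3094, 0.895, -0.7802], 'grip_width': 0.0107, 'force': [2.0327, -0.2416, -20.1045], 'moment': [-0.1179, -0.2802, 0.0045], 'finger_force': 24.1968}
to C in tool, mm: [-5.681e+01  1.800e-01  4.000e-02] yaw deg 62.05
```

Emit:
drive_tool --targets '[{"dx":-0.0045,"dy":-0.0714,"dz":0,"yaw":-0.08,"fingers":1},{"dx":-0.0045,"dy":-0.0714,"dz":0,"yaw":-0.08,"fingers":1},{"dx":-0.0045,"dy":-0.0714,"dz":0,"yaw":-0.08,"fingers":1},{"dx":-0.0045,"dy":-0.0714,"dz":0,"yaw":-0.08,"fingers":1},{"dx":-0.0045,"dy":-0.0714,"dz":0,"yaw":-0.08,"fingers":1},{"dx":-0.0045,"dy":-0.0714,"dz":0,"yaw":-0.08,"fingers":1}]'

```text
clock: 14.3
position: [0.5759, -0.0341, 0.1645]
tool_rot: [-3.141, 0.0, 1.842]
force: [4.7, -5.1, -24.7]
grip_width: 0.0104
finger_force: 24.5
```

```bash
python3 st.py
```

```text
{'clock': 14.3, 'position': [0.5759, -0.0341, 0.1645], 'tool_rot': [-3.1405, 0.0004, 1.8421], 'qpos': [0.3815, 0.6145, -0.6094, 1.7838, 0.4415, 0.8842, -0.1569], 'grip_width': 0.0104, 'force': [4.7003, -5.0579, -24.7153], 'moment': [-0.938, -0.8958, 0.0281], 'finger_force': 24.4954}
to C in tool, mm: [-5.658e+01  2.000e-01  2.000e-02] yaw deg 105.54
```

Tracking well, so I'll carry on: 11 more steps makes about 122° in all.

Emit:
drive_tool --targets '[{"dx":-0.0045,"dy":-0.0714,"dz":0,"yaw":-0.08,"fingers":1},{"dx":-0.0045,"dy":-0.0714,"dz":0,"yaw":-0.08,"fingers":1},{"dx":-0.0045,"dy":-0.0714,"dz":0,"yaw":-0.08,"fingers":1},{"dx":-0.0045,"dy":-0.0714,"dz":0,"yaw":-0.08,"fingers":1},{"dx":-0.0045,"dy":-0.0714,"dz":0,"yaw":-0.08,"fingers":1},{"dx":-0.0045,"dy":-0.0714,"dz":0,"yaw":-0.08,"fingers":1},{"dx":-0.0045,"dy":-0.0714,"dz":0,"yaw":-0.08,"fingers":1},{"dx":-0.0045,"dy":-0.0714,"dz":0,"yaw":-0.08,"fingers":1},{"dx":-0.0045,"dy":-0.0714,"dz":0,"yaw":-0.08,"fingers":1},{"dx":-0.0045,"dy":-0.0714,"dz":0,"yaw":-0.08,"fingers":1},{"dx":-0.0045,"dy":-0.0714,"dz":0,"yaw":-0.08,"fingers":1},{"dx":0,"dy":0,"dz":0,"yaw":0,"fingers":1},{"dx":0,"dy":0,"dz":0,"yaw":0,"fingers":1}]'

```text
clock: 15.6
position: [0.535, -0.0938, 0.1648]
tool_rot: [-3.141, 0.0, -3.065]
force: [6.6, -2.1, -24.3]
grip_width: 0.0104
finger_force: 24.6
```

```bash
python3 st.py
```

```text
{'clock': 15.6, 'position': [0.535, -0.0938, 0.1648], 'tool_rot': [-3.1414, 0.0004, -3.0647], 'qpos': [0.7252, 0.675, -0.9503, 1.8625, 0.6692, 0.961, 1.1182], 'grip_width': 0.0104, 'force': [6.5607, -2.0552, -24.3325], 'moment': [-0.3946, -1.5198, 0.0299], 'finger_force': 24.627}
to C in tool, mm: [-5.649e+01  8.700e-01  3.000e-02] yaw deg -175.59
```

Emit:
drive_tool --targets '[{"dx":0,"dy":0,"dz":0,"yaw":0,"fingers":0.6},{"dx":0,"dy":0,"dz":0,"yaw":0,"fingers":0.6},{"dx":0,"dy":0,"dz":0,"yaw":0,"fingers":0.6},{"dx":0,"dy":0,"dz":-0.2,"yaw":0,"fingers":0.6},{"dx":0,"dy":0,"dz":-0.2,"yaw":0,"fingers":0.45},{"dx":0,"dy":0,"dz":-0.2,"yaw":0,"fingers":0.45},{"dx":-0.19,"dy":0,"dz":0,"yaw":0,"fingers":0.45},{"dx":-0.19,"dy":0,"dz":0,"yaw":0,"fingers":0.45},{"dx":-0.19,"dy":0,"dz":0,"yaw":0,"fingers":0.45},{"dx":0,"dy":0,"dz":0,"yaw":0.089,"fingers":0.45},{"dx":0,"dy":0,"dz":0,"yaw":0.089,"fingers":0.45},{"dx":0,"dy":0,"dz":0,"yaw":0.089,"fingers":0.45},{"dx":0,"dy":0,"dz":0,"yaw":0.089,"fingers":0.45},{"dx":0,"dy":0,"dz":0,"yaw":0.089,"fingers":0.45},{"dx":0,"dy":0,"dz":0,"yaw":0.089,"fingers":0.45},{"dx":0,"dy":0,"dz":0,"yaw":0.089,"fingers":0.45},{"dx":0,"dy":0,"dz":0,"yaw":0.089,"fingers":0.45},{"dx":0,"dy":0,"dz":0,"yaw":0.089,"fingers":0.45},{"dx":0,"dy":0,"dz":0,"yaw":0.089,"fingers":0.45},{"dx":0,"dy":0,"dz":0,"yaw":0,"fingers":0.45}]'

```text
clock: 17.6
position: [0.5918, -0.0881, 0.2257]
tool_rot: [3.141, 0.001, 1.819]
force: [-0.2, 0.6, 0.6]
grip_width: 0.0469
finger_force: 0.0
```

```bash
python3 - <<'E'
exec(open("st.py").read())
f=grab_frame("wrist");T=tcp(s);u,v=map(int,proj("wrist",[.5913,-.0886,.19],T));v0,u0=max(v-75,0),u-100
cv2.imwrite("pics/w5c.png",cv2.resize(f[v0:v0+150,u0:u0+200],None,fx=4,fy=4,interpolation=cv2.INTER_CUBIC));print(v0,u0)
np.save("w5T.npy",T)
E
```

```text
{'clock': 17.6, 'position': [0.5918, -0.0881, 0.2257], 'tool_rot': [3.1409, 0.0007, 1.8193], 'qpos': [0.4899, 0.5738, -0.647, 1.6752, 0.3935, 1.0253, -0.0389], 'grip_width': 0.0469, 'force': [-0.234, 0.5751, 0.6378], 'moment': [-0.0286, -0.0816, 0.0156], 'finger_force': 0.0}
to C in tool, mm: [-0.31 -0.62 -0.  ] yaw deg 104.24
180 175
```

View pics/w5c.png

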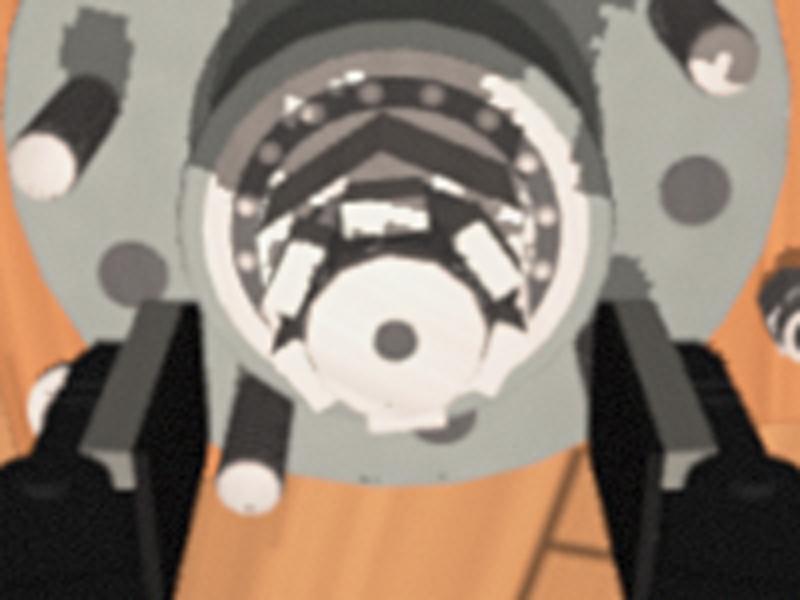

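The nut's hexagon is square to the pads at tool yaw 104.2°, which is the bottom angle of 44.2° plus 60°. The hub has moved round and the spindle tip is centred. I'll lower, grip and check the stop with a small clockwise nudge.

Emit:
drive_tool --targets '[{"dx":-0.003,"dy":-0.006,"dz":0.13,"yaw":0,"fingers":0.45},{"dx":0,"dy":0,"dz":0.13,"yaw":0,"fingers":0.45},{"dx":0,"dy":0,"dz":0.13,"yaw":0,"fingers":0.45},{"dx":0,"dy":0,"dz":0,"yaw":0,"fingers":0.45},{"dx":0,"dy":0,"dz":0,"yaw":0,"fingers":1},{"dx":0,"dy":0,"dz":0,"yaw":0,"fingers":1},{"dx":0,"dy":0,"dz":0,"yaw":0,"fingers":1},{"dx":0,"dy":0,"dz":0,"yaw":0,"fingers":1}]' --squeeze 60

```text
clock: 18.45
position: [0.5915, -0.0886, 0.1862]
tool_rot: [3.141, -0.0, 1.822]
force: [4.8, 1.6, -9.6]
grip_width: 0.0352
finger_force: 60.8
```

```bash
python3 st.py
```

```text
{'clock': 18.45, 'position': [0.5915, -0.0886, 0.1862], 'tool_rot': [3.1406, -0.0002, 1.8223], 'qpos': [0.4769, 0.6188, -0.6271, 1.7114, 0.4306, 0.952, -0.065], 'grip_width': 0.0352, 'force': [4.7842, 1.5505, -9.5701], 'moment': [0.2825, -1.051, 0.327], 'finger_force': 60.7789}
to C in tool, mm: [ 0.07 -0.2  -0.  ] yaw deg 104.41
```

Emit:
drive_tool --targets '[{"dx":0,"dy":0,"dz":0,"yaw":0.03,"fingers":1},{"dx":0,"dy":0,"dz":0,"yaw":0,"fingers":1}]'

```text
clock: 18.65
position: [0.5915, -0.0886, 0.1862]
tool_rot: [3.141, 0.0, 1.775]
force: [5.5, -0.0, -8.9]
grip_width: 0.0351
finger_force: 68.0
```

```bash
python3 st.py
```

```text
{'clock': 18.65, 'position': [0.5915, -0.0886, 0.1862], 'tool_rot': [3.1406, 0.0002, 1.7748], 'qpos': [0.4692, 0.616, -0.6154, 1.7119, 0.423, 0.9488, -0.1063], 'grip_width': 0.0351, 'force': [5.4724, -0.0018, -8.9173], 'moment': [0.1002, -1.0517, 1.7154], 'finger_force': 68.0447}
to C in tool, mm: [ 0.06 -0.22 -0.  ] yaw deg 101.69
```

The stop is confirmed: +1.7 N m at 101.7° and zero torque near 105.0°. Now I'll back off to 195°, a quarter turn.

Emit:
drive_tool --targets '[{"dx":0,"dy":0,"dz":0,"yaw":-0.037,"fingers":1},{"dx":0,"dy":0,"dz":-0.0004,"yaw":-0.08,"fingers":1},{"dx":0,"dy":0,"dz":-0.0004,"yaw":-0.08,"fingers":1},{"dx":0,"dy":0,"dz":-0.0004,"yaw":-0.08,"fingers":1},{"dx":0,"dy":0,"dz":-0.0004,"yaw":-0.08,"fingers":1},{"dx":0,"dy":0,"dz":-0.0004,"yaw":-0.08,"fingers":1},{"dx":0,"dy":0,"dz":-0.0004,"yaw":-0.08,"fingers":1},{"dx":0,"dy":0,"dz":-0.0004,"yaw":-0.08,"fingers":1},{"dx":0,"dy":0,"dz":-0.0004,"yaw":-0.08,"fingers":1},{"dx":0,"dy":0,"dz":-0.0004,"yaw":-0.08,"fingers":1},{"dx":0,"dy":0,"dz":-0.0004,"yaw":-0.08,"fingers":1},{"dx":0,"dy":0,"dz":-0.0004,"yaw":-0.08,"fingers":1},{"dx":0,"dy":0,"dz":-0.0004,"yaw":-0.08,"fingers":1},{"dx":0,"dy":0,"dz":0,"yaw":-0.04,"fingers":1},{"dx":0,"dy":0,"dz":0,"yaw":0,"fingers":1},{"dx":0,"dy":0,"dz":0,"yaw":0,"fingers":1},{"dx":0,"dy":0,"dz":0,"yaw":0,"fingers":1}]'

```text
clock: 20.35
position: [0.5915, -0.0887, 0.1867]
tool_rot: [3.141, 0.001, -2.88]
force: [5.4, 1.4, -8.6]
grip_width: 0.0356
finger_force: 61.8
```

```bash
python3 st.py
```

```text
{'clock': 20.35, 'position': [0.5915, -0.0887, 0.1867], 'tool_rot': [3.1413, 0.0011, -2.8797], 'qpos': [0.6903, 0.7421, -0.9943, 1.7, 0.6923, 1.0913, 1.3104], 'grip_width': 0.0356, 'force': [5.3868, 1.3503, -8.6386], 'moment': [0.4322, -1.2955, 0.0525], 'finger_force': 61.8036}
to C in tool, mm: [ 0.21  0.19 -0.  ] yaw deg -165.0
```

The tool is at 195.0°, exactly 90° from the stop, with residual torque near zero and the grip at 62 N. Handing in.

```bash
python3 -c "
from workcell import workorder
print(workorder.job_done())"
```

```text
the job is handed in; nothing more can be done
None
```

I screwed the castle nut down to its stop, turned the hub about 122° by a stud, then backed the nut off 90° and handed in at about 20 s, still gripping it at about 60 N (no verdict was shown).

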